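# Fit a relay module on the mounting rail

### The job

Fit the loose grey relay module onto the steel mounting rail of the sloping panel, in the open stretch between the row of terminals and the end stop: first hook its fixed lip under the rail's upper edge with the module still tilted, then tilt it down until the spring foot clip snaps under the lower edge and the module sits flat and square on the rail. Press gently - firm thumb pressure is enough, never more than about 40 N on the rail - then let go, and leave the other things on the bench where they are.

Things in the scene. Friction and masses are not known exactly. Their poses are not given: they have to be found in the camera images.
- module_mid (a point): middle of the loose grey relay module standing on the yellow sheet, seat down: 62 mm long (x -34 to +28), 24 mm wide (y; grasp across it), 60 mm tall (z -30 to +30), 0.11 kg. x points from clip end to lip end, z up. Its seat (flat underside that rests on the rail) is at z=-20 mm, x -18 to +18
- module_lip (a point): inner upper corner of the fixed lip, at x=+14.5, z=-25 mm from module_mid, same axes. The +x end wall (inner face x=+18.25, outer x=+28, down to z=-30) carries this 4 mm thick jaw, pointing to -x; the slot between seat and lip is 5 mm high, 3.75 mm deep. Hooked, the rail's upper flange is in the slot
- module_foot (a point): where to press: flat top of the clip end, mid-width, at x=-26, z=+24 mm from module_mid, same axes. The flat reaches from the clip-end edge (x=-34) to the raised cover (x=-14, 6 mm higher). About 10 N here, square to the plate, snaps a hooked module in (friction varies)
- module: the same module; origin on its seat plane, so module_mid lies at z=+20 mm, same axes. Home: seat on the rail top, axes parallel to the plate's, module_mid within 0.75 mm of the rail's centre line and at z=+20 mm in the plate's frame. A module held level is tilted 0.35 rad to the rail with its lip end low: good for hooking
- clip (a joint): spring foot clip, m: 0 = fully out (free, or snapped in), up to 0.006 pushed to the module's -x. Below the seat at the -x end, black tab out to x=-44 mm. Its tooth reaches to x=-14.5 at 4 mm below the seat, sloping back to -17.6 at 9.5 mm below. The rail's lower edge pushes it back while the module tilts down; it springs out under the flange at the end
- plate: fixed sloping mounting plate. x points up the slope (away from the robot, 0.35 rad above level), y along the rail, z square out. Origin: level with the rail's flat top, mid-way along the open stretch; across (x) where the rail's centre line is only on average: the rail is clamped through slots, up to 11 mm up or down the slope from there, unmeasured: find its edge by feel or sight. It does not give
- gap_mid (a point): same point and axes as the plate. The rail, along y, is 35 mm wide (edges 17.5 mm either side of its centre line), top at z=0; flanges 2.5 mm thick, overhanging 7.5 mm; plate 20 mm below the top. On the rail, fitted terminals (40 mm tall) begin at y=+74, the end stop (28 mm tall) at y=-73 mm. Wiring ducts at x=+-69 to +-95 mm, as high as the rail top
- supply: bystander: loose plain metal box 60 x 40 x 52 mm, no clip; leave alone
- driver: bystander: loose screwdriver 190 mm; leave alone
- stopper: bystander: loose grey plastic end bracket 46 x 10 x 30 mm; leave alone
- jar: bystander: glass jar 56 mm across, 70 mm tall; leave alone
- roll: bystander: standing paper roll 100 mm across, 110 mm tall; leave alone
- clamp: bystander: bent steel key 80 mm lying flat; leave alone

How it is judged:
By the outcome, as a careful person would: the job done as asked, in the order asked, and still so for the second after the job is handed in, with the robot touching nothing.
It also fails if it takes over 54 s, if anything falls off the work surface, if the arm or the gripper's body presses on something with over 40 N, if the wrist force passes 120 N, or if a joint passes its speed limit or range.

### The arm

A 6-joint arm with a two-finger parallel gripper is mounted at the origin on the work surface. World frame = base frame: x ahead of the robot, y to its left, z up, the work surface at z = 0. Lengths are in m, angles in rad, forces in N, time in s.
With the tool pointing down it reaches from about 0.15 to 0.775 m from the base axis. Payload 6.1 kg.
Tool frame: the origin (TCP) lies at the very end of the fingers, on their centre line; the grasp point (between the pads) lies 19 mm behind it; z points along the fingers, y is the direction in which the jaws open and shut (so a half turn about z gives the same grasp; the last joint's range is limited). The gripper opens to 85 mm and grips with 20 to 120 N. Pads are 22 mm wide; open, the fingers measure 114 mm over their backs; the gripper's body (76 mm by 85 mm) begins 54 mm behind the grasp point. The pads swing forward as they close: fully open they stand 13 mm farther back than shut.
Start: joints at [1.328, 0.126, -0.04, 1.405, 0, 1.571], TCP at [0.126, 0.51, 0.231] pointing down, gripper open.
Joint ranges: [-2.72, 2.72], [-0.95, 1.95], [-1.27, 1.35], [-1.78, 2.02], [-1.46, 1.47], [-3.14, 3.14]. Speed limits (rad/s): [2.39, 2.39, 3.01, 3.14, 3.14, 3.14].

### API

Orientations are given as a unit quaternion [w, x, y, z].
In Python, from station import arm gives the robot as it stands.
- The arm moves only by the tool play_rows, never from a script. Its argument "motion" is a list of rows, each a list of 7 numbers: the shift along the world's x, y, z in m, then the turn, a rotation vector about the world's x, y, z in degrees, then the finger opening in m, from 0 to 0.0854. A call has 1 to 10 rows; each row shifts and turns the commanded pose from where the row before left it; what a row does not reach is not made up. A row lasts 1/10 s, in which the tool goes at most 50 mm and 8.59 degrees, less where a joint would pass 70% of its speed; a pose out of reach is approached as far as the arm can. A call with a gripper value outside its range is refused whole. The fingers move at their own pace and stop on an object; "newtons" is the grip in N (left out, the last holds). Time passes only in rows, so rows that do not move let the fingers close. It gives the time, the measured TCP pose, the force and the opening at its end, in the units of the state.
- arm.get_obs(): the state, without advancing time (a new reading comes with each control period).
- arm.get_image(name): name is "side" or "top"; returns a dict with "pixels" (384x512x3 uint8, red, green, blue), "K" (3x3 intrinsics, pixels), "camera_from_world" (4x4, takes a point from world to camera coordinates). Camera axes: x right, y down, z forward; pixel columns grow to the right and rows downward; lengths in m; the calibration is good to about 2 mm. A picture is of the moment at which its call begins. There is no depth.
- arm.job_done(): hands the job in, once; it reports no verdict.
Trained networks look in a picture, given as the dict that the camera call returned (one of the last four; its "shot" number tells which), for a name from the list of things; names that differ only in an ending like _2 or _b are one class to them, and where a whole thing is asked for, a point or a joint stands for the part that bears it (a point fixed in the world has none). Each returns a list of dicts, best first, with "conf" (0 to 1); they miss things now and then, are a little off and sometimes report something else, mostly with a low value. They report only what shows in the picture. A call takes as long as a camera call.
- arm.silhouettes(target, picture): "region" (384x512 bool, what is visible of it) and "bbox" ([left, top, width, height] in pixels, round what is visible of it).
The state is a dict: "t": time; "qpos": joint angles; "qvel": joint speeds; "tau": joint torques, N m; "tool_pos": TCP position; "tool_rot": TCP orientation; "wrist_force": force on the tool from outside, world axes, zero at the start; "wrist_torque": the same for the moment, N m; "opening": finger opening in m.
Only numpy, scipy, OpenCV 4.12 (cv2) and the standard library are available. Lean on these libraries where they do the work, as an engineer would, in place of code of your own. Each camera call takes 0.05 s, during which the arm holds its last target. There are 200 camera calls.

## Working session

There is one attempt and no reset: what is moved stays moved. The work goes in short steps, Python scripts to look and compute and a tool call to move; the robot and the scene stay as the last step left them, time stands still between calls to the robot, and variables do not carry over. Pictures are saved under pics/ and viewed, about 8 in all and at most 12, crops included, and the job is handed in when it is done.

Besides the shell and the picture viewer there is one more tool, called after "Request:" as name(argument=value, ...) on one line, values as JSON. play_rows: Moves the arm, as the interface text tells. Its arguments: {"type":"object","properties":{"motion":{"type":"array","items":{"type":"array","items":{"type":"number"}}},"newtons":{"type":"number"}},"required":["motion"]}

```bash
mkdir -p pics; ls; cat > h.py <<'E'
import numpy as np, cv2
from station import arm
def save(im,n): cv2.imwrite('pics/'+n,cv2.cvtColor(im['pixels'],cv2.COLOR_RGB2BGR))
def proj(im,P):
    P=np.atleast_2d(P); T=im['camera_from_world']; c=P@T[:3,:3].T+T[:3,3]; p=c@im['K'].T; return p[:,:2]/p[:,2:]
def ray(im,uv):
    T=np.array(im['camera_from_world']);R=T[:3,:3];o=-R.T@T[:3,3]
    d=R.T@np.linalg.solve(im['K'],[uv[0],uv[1],1.]);return o,d/np.linalg.norm(d)
def onz(im,uv,z):
    o,d=ray(im,uv);return o+d*(z-o[2])/d[2]
E
python3 - <<'E'
from h import *
ims=[]
for n in('side','top'):
    im=arm.get_image(n);save(im,n+'0.png')
    print(n,im['K'].tolist(),np.round(im['camera_from_world'],4).tolist())
    for t in('module','plate','supply','stopper'):
        for s in arm.silhouettes(t,im)[:2]: print(t,round(s['conf'],2),s['bbox'])
    ims.append(cv2.cvtColor(im['pixels'],cv2.COLOR_RGB2BGR))
print(arm.get_obs())
cv2.imwrite('pics/both.png',cv2.resize(np.vstack(ims),None,fx=.78,fy=.78))
E
```

```text
pics
side [[421.0669375885025, 0.0, 251.40252513691212], [0.0, 421.0669375885025, 192.96638403784985], [0.0, 0.0, 1.0]] [[0.7411, -0.6713, 0.0096, -0.3366], [-0.5222, -0.5854, -0.6202, 0.3961], [0.422, 0.4546, -0.7844, 0.7663], [0.0, 0.0, 0.0, 1.0]]
module 0.92 [147.8, 143.5, 22.2, 31.6]
plate 0.92 [274.1, 204.7, 175.6, 166.3]
plate 0.69 [240.2, 103.7, 35.0, 53.1]
supply 0.58 [211.0, 170.3, 25.4, 34.9]
top [[446.49224561723366, 0.0, 256.59889477537774], [0.0, 446.49224561723366, 186.46079147149638], [0.0, 0.0, 1.0]] [[0.0259, -0.9995, 0.0157, 0.0666], [-0.9943, -0.0274, -0.1028, 0.5733], [0.1032, -0.013, -0.9946, 0.9997], [0.0, 0.0, 0.0, 1.0]]
module 0.59 [115.1, 219.8, 19.4, 29.5]
plate 0.75 [313.7, 151.1, 136.8, 91.6]
supply 0.78 [193.6, 188.4, 26.5, 26.1]
supply 0.16 [315.6, 147.1, 135.6, 92.9]
{'t': 0.5, 'qpos': array([ 1.32802842e+00,  1.25822179e-01, -3.96424299e-02,  1.40539895e+00,
        3.50424728e-06,  1.57080896e+00]), 'qvel': array([ 0.0003343 , -0.00100459,  0.00040849,  0.00022719,  0.00032693,
       -0.00045966]), 'tau': array([ 1.39794374e-03, -4.35298097e+01,  3.52819562e+01,  2.34308922e-03,
       -6.29027591e-05, -7.15480326e-06]), 'tool_pos': array([0.12619616, 0.50957407, 0.23126344]), 'tool_rot': array([-5.80940463e-06,  1.21092362e-01,  9.92641244e-01, -3.31561426e-05]), 'wrist_force': array([-0.13613028,  0.66469759,  0.68634209]), 'wrist_torque': array([-0.03079125,  0.06634982,  0.00750523]), 'opening': 0.0851812789851045}
```

View pics/both.png

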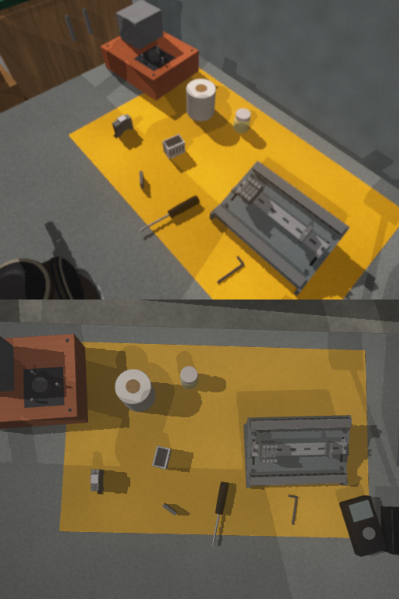

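```bash
python3 - <<'E'
from h import *
a=cv2.imread('pics/side0.png');b=cv2.imread('pics/top0.png')
def crop(i,x,y,w,h,W,H): return cv2.resize(i[y:y+h,x:x+w],(W,H),interpolation=cv2.INTER_CUBIC)
up=np.hstack([crop(a,135,130,50,50,300,300),crop(b,100,210,50,50,300,300)])
dn=np.hstack([crop(a,265,195,200,180,333,300),crop(b,305,140,160,110,436,300)])
up=cv2.copyMakeBorder(up,0,0,0,dn.shape[1]-600,cv2.BORDER_CONSTANT)
cv2.imwrite('pics/c1.png',np.vstack([up,dn]))
E
```

```text
(no output)
```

View pics/c1.png

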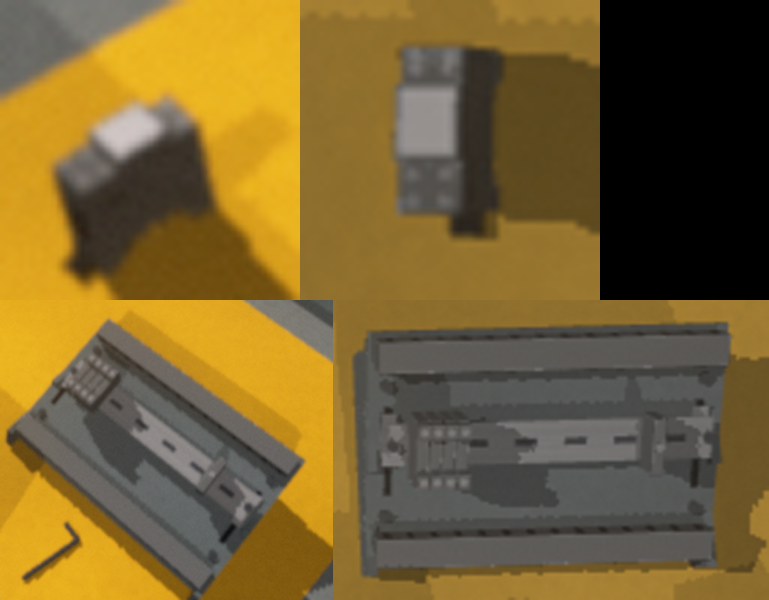

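```bash
python3 - <<'E'
from h import *
a=cv2.imread('pics/side0.png');b=cv2.imread('pics/top0.png')
cl=cv2.createCLAHE(2.0,(4,4))
def go(i,x,y,w,h,s,n):
    c=cv2.resize(i[y:y+h,x:x+w],None,fx=s,fy=s,interpolation=cv2.INTER_LANCZOS4)
    c=cv2.convertScaleAbs(c,alpha=1.6,beta=0)
    for k in range(0,w,10):
        cv2.putText(c,str(x+k),(k*s,8),0,.32,(0,0,255),1); cv2.line(c,(k*s,0),(k*s,h*s),(0,0,255) if k%50==0 else (90,90,160),1) if k%20==0 else 0
    for k in range(0,h,20):
        cv2.putText(c,str(y+k),(0,k*s+8),0,.32,(0,0,255),1); cv2.line(c,(0,k*s),(w*s,k*s),(90,90,160),1)
    cv2.imwrite('pics/'+n,c)
go(b,305,140,155,115,5,'c2.png'); go(a,265,195,196,148,4,'c3.png')
E
```

```text
(no output)
```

View pics/c2.png

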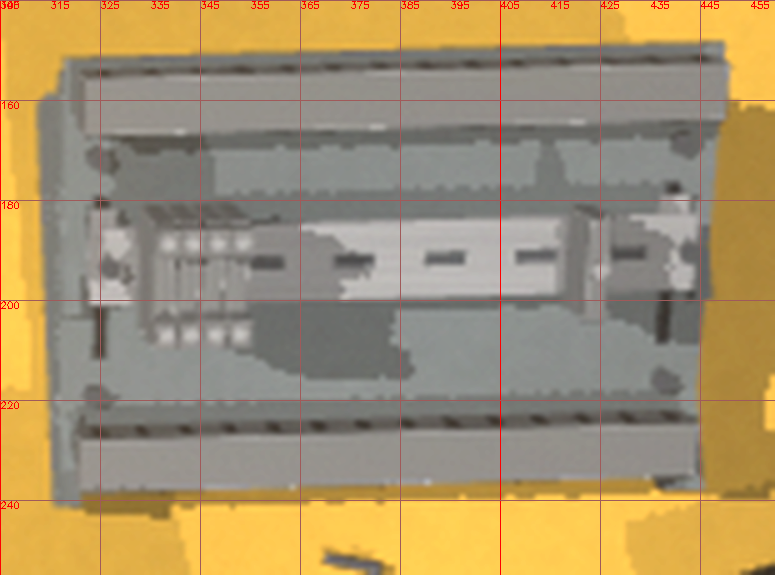

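View pics/c3.png

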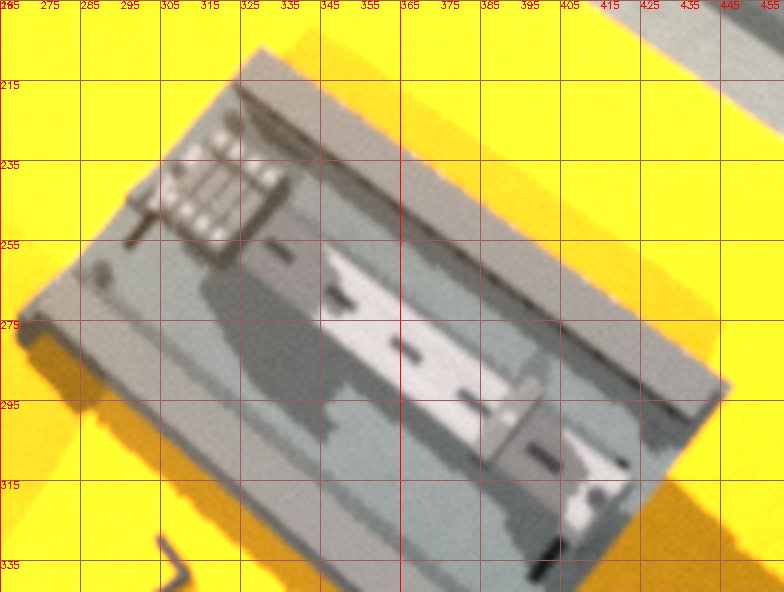

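```bash
cat > fit.py <<'E'
from h import *
from scipy.optimize import least_squares
from scipy.spatial.transform import Rotation as Rr
top=arm.get_image('top');side=arm.get_image('side')
T=lambda X,Y:(305+X/5-.4,140+Y/5-.4); S=lambda X,Y:(265+X/4-.4,195+Y/4-.4)
def Rp(yaw): return (Rr.from_euler('z',yaw)*Rr.from_euler('y',-.35)).as_matrix()
# x-lines (u,v, xplate, z) : intersect ray with plane z -> compare plate x ; y lines likewise
X=[(top,*T(*p),x) for x,ps in {95:[(84,78),(400,68),(708,62)],69:[(85,135),(400,129),(724,121)],-69:[(82,437),(400,430),(695,423)],-95:[(82,491),(400,485),(690,478)]}.items() for p in ps]
X+=[(side,*S(*p),x) for x,ps in {95:[(262,48),(500,218),(728,385)],69:[(240,85),(450,238),(690,418)],-95:[(38,315),(350,585)]}.items() for p in ps]
RL=[(top,*T(*p),x) for x,ps in {17.5:[(300,224),(420,220),(555,216)],-17.5:[(345,300),(450,297),(555,294)]}.items() for p in ps]
RL+=[(side,*S(*p),x) for x,ps in {17.5:[(330,250),(420,313),(508,376)],-17.5:[(320,320),(400,387),(480,452)]}.items() for p in ps]
Y=[(top,*T(252,265),74,40),(top,*T(563,255),-73,0),(side,*S(263,236),74,0)]
def pl(p,im,u,v,z):
    R=Rp(p[3]);o,d=ray(im,(u,v));a=R.T@(o-p[:3]);b=R.T@d;return 1e3*(a+b*(z-a[2])/b[2])
def res(p):
    return [pl(p,i,u,v,0)[0]-x for i,u,v,x in X]+[pl(p,i,u,v,0)[0]-x-p[4] for i,u,v,x in RL]+[pl(p,i,u,v,z/1e3)[1]-y for i,u,v,y,z in Y]
r=least_squares(res,[.55,-.2,.08,0,0],loss='soft_l1',x_scale=[.1,.1,.1,.1,5])
print('plate',r.x.round(4));print(np.round(r.fun if 0 else res(r.x),1))
# module
mt=lambda X,Y:(100+(X-300)/6-.4,210+Y/6-.4); ms=lambda X,Y:(135+X/6-.4,130+Y/6-.4)
M=[(top,mt(396,213),(-34,12,24)),(top,mt(463,213),(-34,-12,24)),(top,mt(402,47),(28,12,24)),(top,mt(462,47),(28,-12,24)),(top,mt(474,237),(-44,None,-22)),
 (side,ms(55,167),(-34,12,24)),(side,ms(83,193),(-34,-12,24)),(side,ms(192,122),(28,-12,24)),(side,ms(170,95),(28,12,24)),(side,ms(213,210),(28,-12,-30))]
def mres(p):
    R=Rr.from_euler('z',p[2]).as_matrix();o=[]
    for im,uv,P in M:
        if P[1] is None: continue
        w=np.array([p[0],p[1],.030+p[3]])+R@(np.array(P)/1e3); o+=list(proj(im,w)[0]-uv)
    return o
m=least_squares(mres,[.4,.3,0,0],x_scale=[.1,.1,.1,.01],loss='soft_l1')
print('module',m.x.round(4));print(np.round(mres(m.x),1))
E
python3 fit.py
```

```text
plate [ 0.5526 -0.198   0.0794  0.0518 10.9822]
[-0.9  0.3 -0.1  0.3 -0.4 -0.2  1.   0.4  0.1  1.4  0.3 -0.  -1.7 -0.7
 -1.5  0.3  1.5  0.6 -1.1 -0.1 -1.  -0.6 -0.2 -1.  -0.8 -0.7 -0.9  1.7
  3.6  2.3  1.1  0.6  0.5  0.6 -4.1]
module [0.464  0.3782 0.0391 0.0031]
[ 0.1  0.3 -0.1  0.1 -0.4 -0.3  0.5 -0.4 -1.1 -0.1 -0.2  0.6  1.2  0.2
 -0.7 -0.   0.6 -0.5]
```

Request:
play_rows(motion=[[0.0376, -0.0147, 0, 0, 0, 1.8, 0.06], [0.0376, -0.0147, 0, 0, 0, 1.8, 0.06], [0.0376, -0.0147, 0, 0, 0, 1.8, 0.06], [0.0376, -0.0147, 0, 0, 0, 1.8, 0.06], [0.0376, -0.0147, 0, 0, 0, 1.8, 0.06], [0.0376, -0.0147, 0, 0, 0, 1.8, 0.06], [0.0376, -0.0147, 0, 0, 0, 1.8, 0.06], [0.0376, -0.0147, 0, 0, 0, 1.8, 0.06], [0.0376, -0.0147, 0, 0, 0, 1.8, 0.06], [0, 0, 0, 0, 0, 0, 0.06]])

```text
t: 1.6
tool_pos: [0.4684, 0.3754, 0.2303]
tool_rot: [0.0, -0.018, 1.0, -0.001]
wrist_force: [-0.1, 0.4, -0.0]
opening: 0.0603
```

Request:
play_rows(motion=[[0, 0, -0.035, 0, 0, 0, 0.06], [0, 0, -0.035, 0, 0, 0, 0.06], [0, 0, -0.035, 0, 0, 0, 0.06], [0, 0, -0.035, 0, 0, 0, 0.06], [0, 0, 0, 0, 0, 0, 0.06]])

```text
t: 2.1
tool_pos: [0.4614, 0.3754, 0.0863]
tool_rot: [-0.004, -0.02, 1.0, -0.003]
wrist_force: [-1.0, 0.1, -0.8]
opening: 0.0603
```

```bash
python3 - <<'E'
from h import *
a=arm.get_image('side');b=arm.get_image('top');o=arm.get_obs();print(o['tool_pos'],o['tool_rot'])
for im,n in((a,'s'),(b,'t')): print(n,proj(im,o['tool_pos']).round(1))
A=cv2.cvtColor(a['pixels'],cv2.COLOR_RGB2BGR);B=cv2.cvtColor(b['pixels'],cv2.COLOR_RGB2BGR)
f=lambda i,x,y,w:cv2.resize(i[y:y+w,x:x+w],(390,390),interpolation=cv2.INTER_CUBIC)
cv2.imwrite('pics/g1.png',np.hstack([f(A,105,85,110),f(B,75,180,90)]))
E
```

```text
[0.46402448 0.37736462 0.09174147] [-4.36405724e-04 -2.01535075e-02  9.99796763e-01 -2.78205044e-04]
s [[154.2 143.8]]
t [[117.2 229.7]]
```

View pics/g1.png

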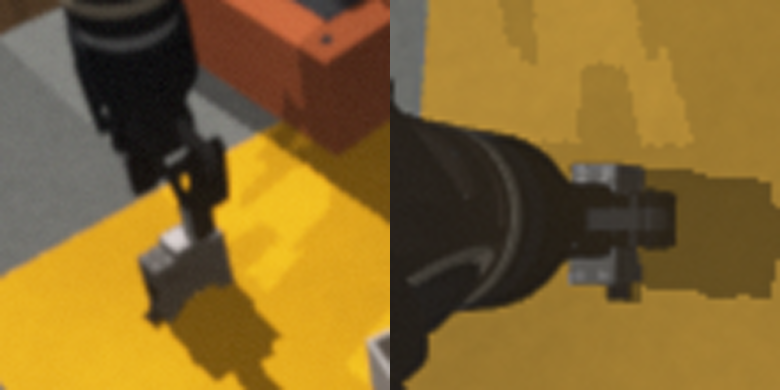

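Request:
play_rows(motion=[[0, 0, -0.02, 0, 0, 0, 0.06], [0, 0, -0.02, 0, 0, 0, 0.06], [0, 0, -0.02, 0, 0, 0, 0.06], [0, 0, -0.011, 0, 0, 0, 0.06], [0, 0, 0, 0, 0, 0, 0.06], [0, 0, 0, 0, 0, 0, 0.02], [0, 0, 0, 0, 0, 0, 0.02], [0, 0, 0, 0, 0, 0, 0.02], [0, 0, 0, 0, 0, 0, 0.02], [0, 0, 0, 0, 0, 0, 0.02]], newtons=60)

```text
t: 3.2
tool_pos: [0.4654, 0.378, 0.0219]
tool_rot: [0.001, -0.02, 1.0, 0.001]
wrist_force: [-0.8, -0.8, 6.4]
opening: 0.0234
```

Request:
play_rows(motion=[[0, 0, 0.01, 0, 0, 0, 0.02], [0, 0, 0.03, 0, 0, 0, 0.02], [0, 0, 0.04, 0, 0, 0, 0.02], [0, 0, 0.04, 0, 0, 0, 0.02], [0, 0, 0.04, 0, 0, 0, 0.02], [0, 0, 0.03, 0, 0, 0, 0.02], [0, 0, 0.01, 0, 0, 0, 0.02], [0, 0, 0, 0, 0, 0, 0.02], [0, 0, 0, 0, 0, 0, 0.02]])

```text
t: 4.1
tool_pos: [0.4642, 0.3769, 0.2186]
tool_rot: [-0.001, -0.02, 1.0, -0.001]
wrist_force: [0.7, -0.3, -1.8]
opening: 0.0232
```

```bash
python3 - <<'E'
from h import *
a=arm.get_image('side');o=arm.get_obs();print(o['tool_pos'],o['tool_rot'],o['wrist_force'],o['wrist_torque'],o['opening'])
u,v=proj(a,o['tool_pos'])[0];print(u,v)
A=cv2.cvtColor(a['pixels'],cv2.COLOR_RGB2BGR);x,y=int(u)-40,max(0,int(v)-40)
cv2.imwrite('pics/g2.png',cv2.resize(A[y:y+80,x:x+80],(480,480),interpolation=cv2.INTER_CUBIC))
E
```

```text
[0.46396784 0.37674361 0.21806605] [-0.00133091 -0.01996028  0.99979933 -0.00105785] [-0.32208743 -0.02596003 -1.35174691] [-0.05054858 -0.04239242 -0.02412943] 0.02356022783561999
144.81966109430047 104.57662437600777
```

View pics/g2.png

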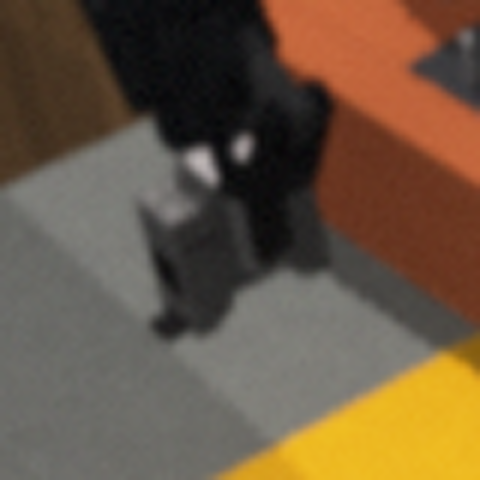

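Request:
play_rows(motion=[[0.003, -0.02, 0, 0, 0, 0.07, 0.02], [0.006, -0.042, 0, 0, 0, 0.07, 0.02], [0.006, -0.042, 0, 0, 0, 0.07, 0.02], [0.006, -0.042, 0, 0, 0, 0.07, 0.02], [0.006, -0.042, 0, 0, 0, 0.07, 0.02], [0.006, -0.042, 0, 0, 0, 0.07, 0.02], [0.006, -0.042, 0, 0, 0, 0.07, 0.02], [0.006, -0.042, 0, 0, 0, 0.07, 0.02], [0.006, -0.042, 0, 0, 0, 0.07, 0.02], [0.006, -0.042, 0, 0, 0, 0.07, 0.02]])

```text
t: 5.15
tool_pos: [0.5206, -0.0224, 0.2182]
tool_rot: [-0.002, -0.026, 1.0, 0.0]
wrist_force: [0.3, 0.0, -0.5]
opening: 0.0232
```

Request:
play_rows(motion=[[0.006, -0.042, 0, 0, 0, 0, 0.02], [0.006, -0.042, 0, 0, 0, 0, 0.02], [0.006, -0.042, 0, 0, 0, 0, 0.02], [0.0045, -0.031, 0, 0, 0, 0, 0.02], [0, -0.02, -0.02, 0, 0, 0, 0.02], [0, 0, -0.03, 0, 0, 0, 0.02], [0, 0, -0.025, 0, 0, 0, 0.02], [0, 0, -0.01, 0, 0, 0, 0.02], [0, 0, 0, 0, 0, 0, 0.02], [0, 0, 0, 0, 0, 0, 0.02]])

```text
t: 6.15
tool_pos: [0.5442, -0.1975, 0.1356]
tool_rot: [-0.0, -0.026, 1.0, 0.0]
wrist_force: [0.2, -0.3, -0.5]
opening: 0.0232
```

```bash
python3 - <<'E'
from h import *
a=arm.get_image('side');b=arm.get_image('top');o=arm.get_obs();print(o['t'],o['tool_pos'],o['tool_rot'],o['wrist_force'],o['wrist_torque'])
A=cv2.cvtColor(a['pixels'],cv2.COLOR_RGB2BGR);B=cv2.cvtColor(b['pixels'],cv2.COLOR_RGB2BGR)
f=lambda i,x,y,w,h,s:cv2.convertScaleAbs(cv2.resize(i[y:y+h,x:x+w],None,fx=s,fy=s,interpolation=cv2.INTER_CUBIC),alpha=1.5)
cv2.imwrite('pics/g3.png',np.hstack([f(A,310,220,80,100,5),f(B,350,150,80,100,5)]))
E
```

```text
6.25 [ 0.54488661 -0.19774069  0.13664164] [ 9.56372644e-04 -2.62887018e-02  9.99653859e-01 -3.89357600e-04] [ 0.24322941 -0.03686342 -1.32767014] [-0.04864467 -0.01779115 -0.01761246]
```

View pics/g3.png

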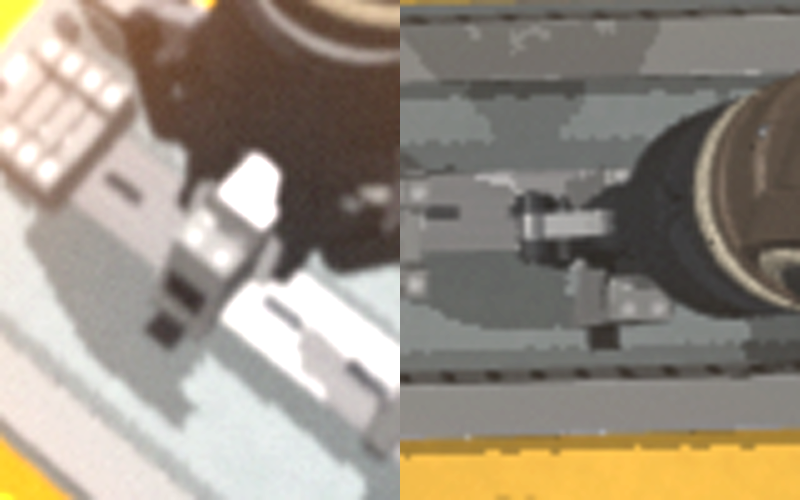

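Request:
play_rows(motion=[[0, 0, -0.01, 0, 0, 0, 0.02], [0, 0, -0.01, 0, 0, 0, 0.02], [0, 0, -0.005, 0, 0, 0, 0.02], [0, 0, 0, 0, 0, 0, 0.02], [0, 0, 0, 0, 0, 0, 0.02], [0, 0, 0, 0, 0, 0, 0.02]])

```text
t: 6.85
tool_pos: [0.5443, -0.1978, 0.1106]
tool_rot: [0.0, -0.026, 1.0, -0.0]
wrist_force: [0.4, -1.2, -0.9]
opening: 0.0233
```

Request:
play_rows(motion=[[0, 0, -0.001, 0, 0, 0, 0.02], [0, 0, -0.001, 0, 0, 0, 0.02], [0, 0, 0, 0, 0, 0, 0.02]])

```text
t: 7.15
tool_pos: [0.5441, -0.1977, 0.1083]
tool_rot: [0.0, -0.026, 1.0, -0.0]
wrist_force: [0.0, 0.0, -1.2]
opening: 0.0233
```

Request:
play_rows(motion=[[0, 0, -0.001, 0, 0, 0, 0.02], [0, 0, -0.001, 0, 0, 0, 0.02], [0, 0, 0, 0, 0, 0, 0.02]])

```text
t: 7.45
tool_pos: [0.544, -0.1977, 0.1061]
tool_rot: [-0.0, -0.026, 1.0, 0.0]
wrist_force: [-0.8, -0.6, -2.3]
opening: 0.0233
```

Request:
play_rows(motion=[[0, 0, -0.001, 0, 0, 0, 0.02], [0, 0, 0, 0, 0, 0, 0.02]])

```text
t: 7.65
tool_pos: [0.544, -0.1977, 0.1051]
tool_rot: [-0.0, -0.026, 1.0, 0.0]
wrist_force: [0.3, 0.1, -1.5]
opening: 0.0233
```

Request:
play_rows(motion=[[0, 0, -0.001, 0, 0, 0, 0.02], [0, 0, 0, 0, 0, 0, 0.02]])

```text
t: 7.85
tool_pos: [0.5442, -0.1977, 0.1046]
tool_rot: [0.0, -0.026, 1.0, -0.0]
wrist_force: [-1.5, 0.3, 1.1]
opening: 0.023
```

Request:
play_rows(motion=[[0, 0, -0.001, 0, 0, 0, 0.02], [0, 0, 0, 0, 0, 0, 0.02]])

```text
t: 8.05
tool_pos: [0.5443, -0.1978, 0.1044]
tool_rot: [0.001, -0.026, 1.0, -0.0]
wrist_force: [-2.8, 0.1, 7.5]
opening: 0.0234
```

Request:
play_rows(motion=[[-0.001, 0, 0.004, 0, 0, 0, 0.02], [0, 0, 0, 0, 0, 0, 0.02], [0.0072, 0.0004, 0.0026, 0, 0, 0, 0.02], [0.0072, 0.0004, 0.0026, 0, 0, 0, 0.02], [0.0072, 0.0003, 0.0027, 0, 0, 0, 0.02], [0, 0, 0, 0, 0, 0, 0.02], [0, 0, 0, 0, 0, 0, 0.02]])

```text
t: 8.75
tool_pos: [0.565, -0.1965, 0.1149]
tool_rot: [-0.0, -0.026, 1.0, 0.0]
wrist_force: [-0.5, 1.0, -1.8]
opening: 0.0233
```

Request:
play_rows(motion=[[0.0017, 0, -0.0046, 0, 0, 0, 0.02], [0.0017, 0, -0.0046, 0, 0, 0, 0.02], [0.0017, 0, -0.0046, 0, 0, 0, 0.02], [0, 0, 0, 0, 0, 0, 0.02], [0, 0, 0, 0, 0, 0, 0.02], [0, 0, 0, 0, 0, 0, 0.02]])

```text
t: 9.35
tool_pos: [0.5698, -0.1966, 0.1015]
tool_rot: [0.0, -0.026, 1.0, -0.0]
wrist_force: [-0.3, -0.5, -0.8]
opening: 0.0234
```

Request:
play_rows(motion=[[0.0002, 0, -0.0006, 0, 0, 0, 0.02], [-0.0019, -0.0001, -0.0007, 0, 0, 0, 0.02], [-0.0019, -0.0001, -0.0007, 0, 0, 0, 0.02], [0, 0, 0, 0, 0, 0, 0.02], [0, 0, 0, 0, 0, 0, 0.02]])

```text
t: 9.85
tool_pos: [0.5661, -0.1968, 0.0994]
tool_rot: [0.0, -0.026, 1.0, -0.0]
wrist_force: [0.4, -0.1, -1.2]
opening: 0.0236
```

Request:
play_rows(motion=[[-0.0009, 0, -0.0003, 0, 0, 0, 0.02], [0, 0, 0, 0, 0, 0, 0.02], [0, 0, 0, 0, 0, 0, 0.02]])

```text
t: 10.15
tool_pos: [0.5653, -0.1968, 0.0991]
tool_rot: [0.0, -0.026, 1.0, -0.0]
wrist_force: [-0.8, 0.2, -0.6]
opening: 0.0235
```

Request:
play_rows(motion=[[-0.0009, 0, -0.0003, 0, 0, 0, 0.02], [0, 0, 0, 0, 0, 0, 0.02], [0, 0, 0, 0, 0, 0, 0.02]])

```text
t: 10.45
tool_pos: [0.5644, -0.1968, 0.0988]
tool_rot: [-0.0, -0.026, 1.0, 0.0]
wrist_force: [-0.2, -0.1, -2.1]
opening: 0.0237
```

Request:
play_rows(motion=[[-0.0009, 0, -0.0003, 0, 0, 0, 0.02], [0, 0, 0, 0, 0, 0, 0.02], [0, 0, 0, 0, 0, 0, 0.02]])

```text
t: 10.75
tool_pos: [0.5635, -0.1968, 0.0985]
tool_rot: [-0.0, -0.026, 1.0, 0.0]
wrist_force: [0.7, -0.3, -1.5]
opening: 0.0235
```

Request:
play_rows(motion=[[-0.0009, 0, -0.0003, 0, 0, 0, 0.02], [0, 0, 0, 0, 0, 0, 0.02], [0, 0, 0, 0, 0, 0, 0.02]])

```text
t: 11.05
tool_pos: [0.5626, -0.1968, 0.0982]
tool_rot: [0.0, -0.026, 1.0, 0.0]
wrist_force: [0.2, 0.8, -1.5]
opening: 0.0231
```

Request:
play_rows(motion=[[-0.0009, 0, -0.0003, 0, 0, 0, 0.02], [0, 0, 0, 0, 0, 0, 0.02], [0, 0, 0, 0, 0, 0, 0.02]])

```text
t: 11.35
tool_pos: [0.5622, -0.1969, 0.0981]
tool_rot: [0.001, -0.026, 1.0, -0.0]
wrist_force: [2.0, -0.1, -1.2]
opening: 0.0234
```

Request:
play_rows(motion=[[-0.0009, 0, -0.0003, 0, 0, 0, 0.02], [0, 0, 0, 0, 0, 0, 0.02], [0, 0, 0, 0, 0, 0, 0.02]])

```text
t: 11.65
tool_pos: [0.562, -0.1969, 0.0981]
tool_rot: [0.001, -0.026, 1.0, -0.0]
wrist_force: [4.8, -0.1, -1.1]
opening: 0.0236
```

Request:
play_rows(motion=[[-0.0004, 0, 0.001, 0, 0, 0, 0.02], [0, 0, 0, 0, 0, 0, 0.02], [0, 0, 0, 0, 0, 0, 0.02]])

```text
t: 11.95
tool_pos: [0.5619, -0.1968, 0.0987]
tool_rot: [0.001, -0.026, 1.0, 0.0]
wrist_force: [6.7, -0.8, -3.7]
opening: 0.0235
```

Request:
play_rows(motion=[[-0.0003, 0, 0.001, 0, 0, 0, 0.02], [0, 0, 0, 0, 0, 0, 0.02], [0, 0, 0, 0, 0, 0, 0.02]])

```text
t: 12.25
tool_pos: [0.5618, -0.1968, 0.099]
tool_rot: [0.001, -0.026, 1.0, 0.0]
wrist_force: [8.3, -0.2, -8.7]
opening: 0.0232
```

Request:
play_rows(motion=[[0.0009, 0, -0.001, 0, 0, 0, 0.02], [0, 0, 0, 0, 0, 0, 0.02], [-0.0003, 0, -0.0005, 0.08, -1.5, 0, 0.02], [-0.0003, 0, -0.0005, 0.08, -1.5, 0, 0.02], [-0.0003, 0, -0.0005, 0.08, -1.5, 0, 0.02], [-0.0003, 0, -0.0005, 0.08, -1.5, 0, 0.02], [0, 0, 0, 0, 0, 0, 0.02], [0, 0, 0, 0, 0, 0, 0.02], [0, 0, 0, 0, 0, 0, 0.02]])

```text
t: 13.15
tool_pos: [0.5607, -0.1968, 0.0968]
tool_rot: [0.053, -0.026, 0.998, 0.001]
wrist_force: [6.6, 0.7, -3.4]
opening: 0.0235
```

```bash
python3 - <<'E'
from h import *
a=arm.get_image('side');b=arm.get_image('top');o=arm.get_obs();print(o['t'],o['tool_pos'],o['tool_rot'],o['wrist_force'],o['wrist_torque'])
A=cv2.cvtColor(a['pixels'],cv2.COLOR_RGB2BGR)
f=lambda i,x,y,w,h,s:cv2.convertScaleAbs(cv2.resize(i[y:y+h,x:x+w],None,fx=s,fy=s,interpolation=cv2.INTER_CUBIC),alpha=1.5)
cv2.imwrite('pics/g4.png',f(A,310,220,80,100,6))
E
```

```text
13.25 [ 0.56070505 -0.19684009  0.09681435] [ 0.05329863 -0.02616077  0.99823489  0.00140395] [ 6.6562367   0.35689119 -2.41818418] [ 0.03879703 -1.23037745 -0.01449887]
```

View pics/g4.png

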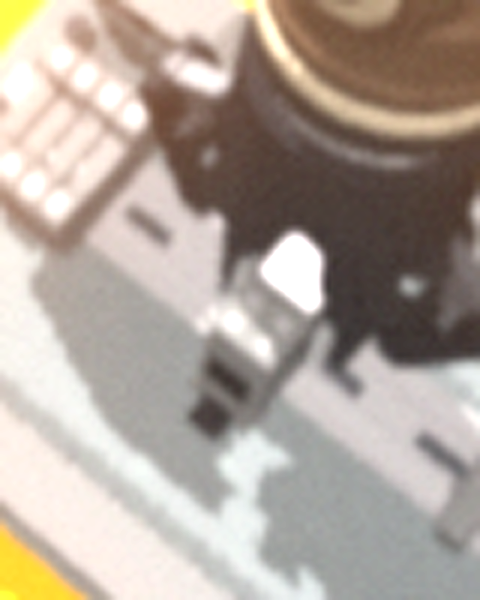

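Request:
play_rows(motion=[[0.0003, 0, 0, 0, 0, 0, 0.02], [-0.0001, 0, -0.0007, 0.1, -2, 0, 0.02], [-0.0001, 0, -0.0007, 0.1, -2, 0, 0.02], [0, 0, 0, 0, 0, 0, 0.02], [0, 0, 0, 0, 0, 0, 0.02], [0, 0, 0, 0, 0, 0, 0.02]])

```text
t: 13.85
tool_pos: [0.5601, -0.1969, 0.0954]
tool_rot: [0.087, -0.026, 0.996, 0.002]
wrist_force: [4.6, 0.2, -2.3]
opening: 0.023
```

Request:
play_rows(motion=[[0, 0, 0, 0, 0, 0, 0.03], [0, 0, 0, 0, 0, 0, 0.04], [0, 0, 0, 0, 0, 0, 0.05], [0, 0, 0, 0, 0, 0, 0.05], [-0.0017, 0, 0.0098, 0, 0, 0, 0.05], [-0.0035, 0, 0.0196, 0, 0, 0, 0.05], [-0.0035, 0, 0.0196, 0, 0, 0, 0.05], [-0.0035, 0, 0.0196, 0, 0, 0, 0.05], [0, 0, 0, 0, 0, 0, 0.05]])

```text
t: 14.75
tool_pos: [0.5489, -0.1975, 0.1677]
tool_rot: [0.09, -0.026, 0.996, 0.001]
wrist_force: [0.9, -1.2, 0.5]
opening: 0.0501
```

```bash
python3 - <<'E'
from h import *
a=arm.get_image('side');o=arm.get_obs();print(o['t'],o['tool_pos'],o['tool_rot'],o['wrist_force'],o['wrist_torque'])
A=cv2.cvtColor(a['pixels'],cv2.COLOR_RGB2BGR)
f=lambda i,x,y,w,h,s:cv2.convertScaleAbs(cv2.resize(i[y:y+h,x:x+w],None,fx=s,fy=s,interpolation=cv2.INTER_CUBIC),alpha=1.5)
cv2.imwrite('pics/g5.png',f(A,310,220,80,100,6))
E
```

```text
14.8 [ 0.54848639 -0.19721692  0.16590594] [ 0.08882154 -0.02595929  0.99570802  0.00154536] [ 0.30824769 -0.07544392 -0.36752392] [ 0.00937011  0.13350497 -0.01784156]
```

View pics/g5.png

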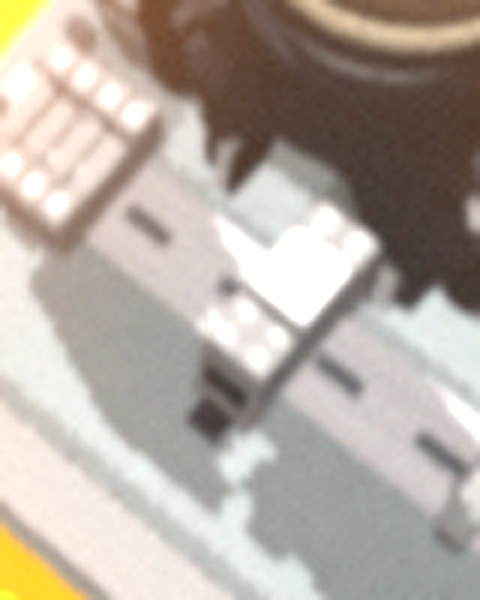

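Request:
play_rows(motion=[[-0.008, -0.0005, 0, 0, 0, 0, 0], [-0.008, -0.0005, 0, 0, 0, 0, 0], [-0.008, -0.0005, 0, 0, 0, 0, 0], [0, 0, -0.01, 0, 0, 0, 0], [0, 0, -0.012, 0, 0, 0, 0], [0, 0, -0.004, 0, 0, 0, 0], [0, 0, 0, 0, 0, 0, 0], [0, 0, 0, 0, 0, 0, 0], [0, 0, 0, 0, 0, 0, 0]], newtons=40)

```text
t: 15.7
tool_pos: [0.5241, -0.1984, 0.1381]
tool_rot: [0.087, -0.026, 0.996, 0.002]
wrist_force: [0.1, 0.6, 0.1]
opening: -0.0002
```

```bash
python3 - <<'E'
from h import *
a=arm.get_image('side');o=arm.get_obs();print(o['t'],o['tool_pos'],o['tool_rot'],o['wrist_force'],o['opening'])
A=cv2.cvtColor(a['pixels'],cv2.COLOR_RGB2BGR)
f=lambda i,x,y,w,h,s:cv2.convertScaleAbs(cv2.resize(i[y:y+h,x:x+w],None,fx=s,fy=s,interpolation=cv2.INTER_CUBIC),alpha=1.5)
cv2.imwrite('pics/g6.png',f(A,310,220,80,100,6))
E
```

```text
15.75 [ 0.52408167 -0.19838071  0.13816311] [ 0.08753036 -0.02606124  0.9958186   0.00213837] [ 1.11327602 -0.16105554  0.36410199] 0.00021532930662843542
```

View pics/g6.png

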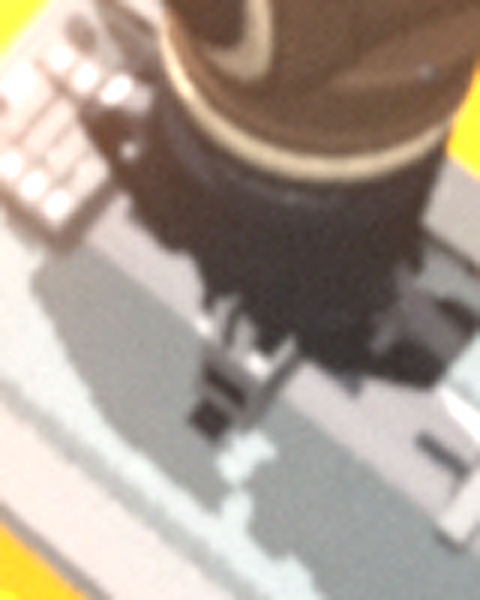

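Request:
play_rows(motion=[[0.0008, 0, -0.0045, 0, 0, 0, 0], [0.0008, 0, -0.0045, 0, 0, 0, 0], [0, 0, 0, 0, 0, 0, 0], [0, 0, 0, 0, 0, 0, 0]])

```text
t: 16.15
tool_pos: [0.5252, -0.1982, 0.1285]
tool_rot: [0.087, -0.026, 0.996, 0.002]
wrist_force: [-0.9, 0.7, -0.0]
opening: 0.0003
```

Request:
play_rows(motion=[[0.0002, 0, -0.001, 0, 0, 0, 0], [0.0002, 0, -0.001, 0, 0, 0, 0], [0, 0, 0, 0, 0, 0, 0], [0, 0, 0, 0, 0, 0, 0]])

```text
t: 16.55
tool_pos: [0.5257, -0.1983, 0.1268]
tool_rot: [0.087, -0.026, 0.996, 0.002]
wrist_force: [0.1, -0.8, 0.2]
opening: -0.0001
```

Request:
play_rows(motion=[[0.0002, 0, -0.001, 0, 0, 0, 0], [0.0002, 0, -0.001, 0, 0, 0, 0], [0, 0, 0, 0, 0, 0, 0], [0, 0, 0, 0, 0, 0, 0]])

```text
t: 16.95
tool_pos: [0.5261, -0.1983, 0.1247]
tool_rot: [0.087, -0.026, 0.996, 0.002]
wrist_force: [0.5, 0.6, -0.7]
opening: 0.0003
```

Request:
play_rows(motion=[[-0.0009, 0, -0.0012, 0.06, -1.25, 0, 0], [-0.0008, 0, -0.0012, 0.06, -1.25, 0, 0], [0, 0, 0, 0, 0, 0, 0], [0, 0, 0, 0, 0, 0, 0]])

```text
t: 17.35
tool_pos: [0.5239, -0.1983, 0.1224]
tool_rot: [0.109, -0.026, 0.994, 0.003]
wrist_force: [-0.2, 0.3, -1.2]
opening: -0.0
```

Request:
play_rows(motion=[[-0.0008, 0, -0.0012, 0.06, -1.25, 0, 0], [-0.0008, 0, -0.0012, 0.06, -1.25, 0, 0], [0, 0, 0, 0, 0, 0, 0], [0, 0, 0, 0, 0, 0, 0]])

```text
t: 17.75
tool_pos: [0.5226, -0.1983, 0.1201]
tool_rot: [0.131, -0.026, 0.991, 0.003]
wrist_force: [-1.2, -1.0, 1.6]
opening: 0.0
```

Request:
play_rows(motion=[[-0.0007, 0, -0.0014, 0.06, -1.25, 0, 0], [-0.0007, 0, -0.0014, 0.06, -1.25, 0, 0], [0, 0, 0, 0, 0, 0, 0], [0, 0, 0, 0, 0, 0, 0]])

```text
t: 18.15
tool_pos: [0.521, -0.1982, 0.1168]
tool_rot: [0.152, -0.026, 0.988, 0.004]
wrist_force: [0.3, -0.4, -0.2]
opening: -0.0003
```

Request:
play_rows(motion=[[-0.0006, 0, -0.0014, 0.06, -1.25, 0, 0], [-0.0006, 0, -0.0014, 0.06, -1.25, 0, 0], [0, 0, 0, 0, 0, 0, 0], [0, 0, 0, 0, 0, 0, 0]])

```text
t: 18.55
tool_pos: [0.5199, -0.1983, 0.1143]
tool_rot: [0.174, -0.026, 0.984, 0.004]
wrist_force: [0.2, 0.3, -0.1]
opening: 0.0001
```

Request:
play_rows(motion=[[0.0003, 0, -0.0009, 0, 0, 0, 0], [0, 0, 0, 0, 0, 0, 0], [0, 0, 0, 0, 0, 0, 0]])

```text
t: 18.85
tool_pos: [0.5207, -0.1983, 0.1135]
tool_rot: [0.174, -0.026, 0.984, 0.004]
wrist_force: [-0.5, 0.3, -0.3]
opening: 0.0002
```

Request:
play_rows(motion=[[0.0003, 0, -0.0009, 0, 0, 0, 0], [0, 0, 0, 0, 0, 0, 0], [0, 0, 0, 0, 0, 0, 0]])

```text
t: 19.15
tool_pos: [0.5209, -0.1984, 0.113]
tool_rot: [0.174, -0.026, 0.984, 0.004]
wrist_force: [-3.9, 0.0, 4.5]
opening: 0.0005
```

Request:
play_rows(motion=[[0.0003, 0, -0.0009, 0, 0, 0, 0], [0, 0, 0, 0, 0, 0, 0], [0, 0, 0, 0, 0, 0, 0]])

```text
t: 19.45
tool_pos: [0.5209, -0.1985, 0.1128]
tool_rot: [0.174, -0.026, 0.984, 0.004]
wrist_force: [-8.4, 0.3, 11.7]
opening: 0.0001
```

Request:
play_rows(motion=[[0.0003, 0, -0.0009, 0, 0, 0, 0], [0, 0, 0, 0, 0, 0, 0], [0, 0, 0, 0, 0, 0, 0]])

```text
t: 19.75
tool_pos: [0.5208, -0.1985, 0.1127]
tool_rot: [0.174, -0.025, 0.984, 0.004]
wrist_force: [-15.5, 2.2, 18.4]
opening: -0.0003
```

Request:
play_rows(motion=[[-0.0014, 0, 0.0037, 0, 0, 0, 0], [-0.007, 0, 0.019, 0, 0, 0, 0], [-0.014, 0, 0.038, 0, 0, 0, 0], [-0.014, 0, 0.038, 0, 0, 0, 0], [-0.04, 0, 0.02, 0, 0, 0, 0], [-0.04, 0, 0.02, 0, 0, 0, 0], [-0.04, 0, 0.02, 0, 0, 0, 0], [-0.03, 0, 0, 0, 0, 0, 0], [0, 0, 0, 0, 0, 0, 0]])

```text
t: 20.65
tool_pos: [0.3329, -0.1984, 0.2706]
tool_rot: [0.174, -0.025, 0.984, 0.003]
wrist_force: [0.4, -0.6, -0.4]
opening: -0.0001
```

```bash
python3 - <<'E'
from h import *
a=arm.get_image('side');b=arm.get_image('top');o=arm.get_obs();print(o['t'],o['tool_pos'],o['wrist_force'])
save(a,'side7.png');save(b,'top7.png')
A=cv2.cvtColor(a['pixels'],cv2.COLOR_RGB2BGR);B=cv2.cvtColor(b['pixels'],cv2.COLOR_RGB2BGR)
f=lambda i,x,y,w,h,s:cv2.convertScaleAbs(cv2.resize(i[y:y+h,x:x+w],None,fx=s,fy=s,interpolation=cv2.INTER_CUBIC),alpha=1.5)
cv2.imwrite('pics/g7.png',np.hstack([f(A,320,235,50,75,8),f(B,355,165,50,75,8)]))
E
```

```text
20.75 [ 0.33503974 -0.19873482  0.26974543] [ 1.21487865 -0.43421962  0.92042606]
```

View pics/g7.png

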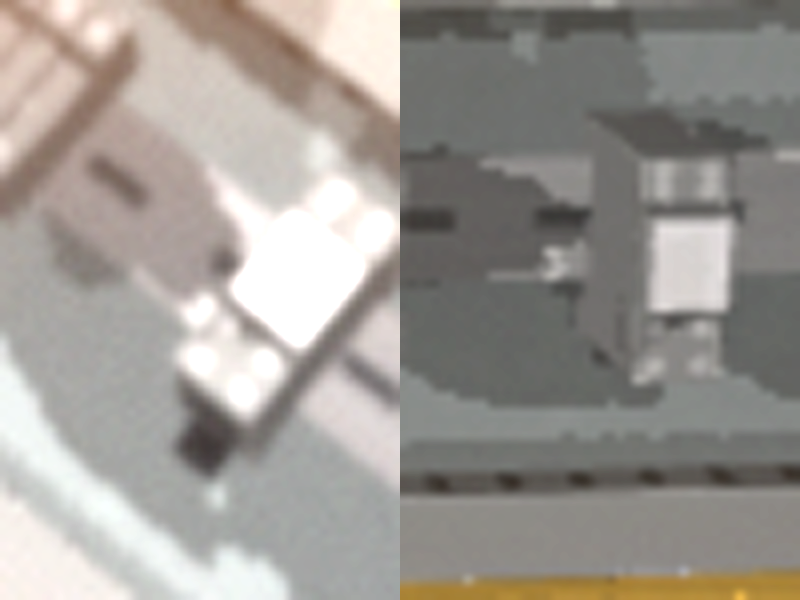

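```bash
cat > fit2.py <<'E'
from h import *
from scipy.optimize import least_squares
from scipy.spatial.transform import Rotation as Rr
top=arm.get_image('top');side=arm.get_image('side')
t=lambda X,Y:(355+(X-400)/8-.45,165+Y/8-.45); s=lambda X,Y:(320+X/8-.45,235+Y/8-.45)
M=[(side,s(180,352),(-34,12,24)),(side,s(245,418),(-34,-12,24)),(side,s(228,287),(-14,12,30)),(side,s(298,350),(-14,-12,30)),
(top,t(635,380),(-34,12,24)),(top,t(720,378),(-34,-12,24)),(top,t(645,158),(28,12,24)),(top,t(730,152),(28,-12,24)),(top,t(648,315),(-14,12,30)),(top,t(733,312),(-14,-12,30))]
O=np.array([.5526,-.198,.0794]);Rp=(Rr.from_euler('z',.0518)*Rr.from_euler('y',-.35)).as_matrix()
def res(p):
    R=Rp@Rr.from_euler('zy',[p[4],p[3]]).as_matrix();o=[]
    for im,uv,P in M: o+=list(proj(im,O+Rp@(np.array(p[:3])/1e3)+R@(np.array(P)/1e3))[0]-uv)
    return o
r=least_squares(res,[10.5,0,20,0,0],x_scale=[5,5,5,.1,.1],loss='soft_l1')
print('mid in plate mm',r.x[:3].round(2),'tilt,yaw',r.x[3:].round(3));print(np.round(res(r.x),1))
for tl in(0,.1):
  q=least_squares(lambda p:res([*p[:3],tl,p[3]]),[10.5,0,20,0],x_scale=[5,5,5,.1]);print(tl,q.x.round(2),q.cost)
E
python3 fit2.py
```

```text
mid in plate mm [11.94  1.85 21.69] tilt,yaw [-0.012  0.007]
[-1.5  0.3  0.6  0.2 -1.1 -0.2  0.5 -0.1 -0.3  0.1  0.4 -0.  -0.1 -0.6
  0.8 -0.2 -0.6 -0.   0.2  0. ]
0 [1.168e+01 1.700e+00 2.136e+01 1.000e-02] 2.8056992119002424
0.1 [ 8.770e+00  1.140e+00  1.955e+01 -1.000e-02] 3.181927997114184
```

Request:
play_rows(motion=[[0.0364, 0.0002, -0.013, 0, 0, 0, 0], [0.0364, 0.0002, -0.013, 0, 0, 0, 0], [0.0364, 0.0002, -0.013, 0, 0, 0, 0], [0.0364, 0.0002, -0.013, 0, 0, 0, 0], [0.0364, 0.0002, -0.013, 0, 0, 0, 0], [0.01, 0, -0.027, 0, 0, 0, 0], [0.01, 0, -0.027, 0, 0, 0, 0], [0.0048, 0, -0.0125, 0, 0, 0, 0], [0, 0, 0, 0, 0, 0, 0], [0, 0, 0, 0, 0, 0, 0]])

```text
t: 21.85
tool_pos: [0.5421, -0.1972, 0.1384]
tool_rot: [0.174, -0.026, 0.984, 0.004]
wrist_force: [0.5, -0.8, 0.1]
opening: 0.0
```

Request:
play_rows(motion=[[0.0017, 0, -0.0047, 0, 0, 0, 0], [0.0014, 0, -0.0038, 0, 0, 0, 0], [0, 0, 0, 0, 0, 0, 0], [0, 0, 0, 0, 0, 0, 0]])

```text
t: 22.25
tool_pos: [0.5449, -0.1974, 0.1299]
tool_rot: [0.174, -0.026, 0.984, 0.004]
wrist_force: [0.2, -0.2, -0.2]
opening: 0.0001
```

Request:
play_rows(motion=[[0.0003, 0, -0.0009, 0, 0, 0, 0], [0, 0, 0, 0, 0, 0, 0], [0, 0, 0, 0, 0, 0, 0]])

```text
t: 22.55
tool_pos: [0.5452, -0.1974, 0.1287]
tool_rot: [0.174, -0.026, 0.984, 0.004]
wrist_force: [0.5, -0.2, -0.1]
opening: -0.0
```

Request:
play_rows(motion=[[0.0003, 0, -0.0009, 0, 0, 0, 0], [0, 0, 0, 0, 0, 0, 0], [0, 0, 0, 0, 0, 0, 0]])

```text
t: 22.85
tool_pos: [0.5455, -0.1974, 0.1284]
tool_rot: [0.174, -0.026, 0.984, 0.004]
wrist_force: [-4.5, 0.8, 5.7]
opening: 0.0002
```

Request:
play_rows(motion=[[0.0003, 0, -0.0009, 0, 0, 0, 0], [0, 0, 0, 0, 0, 0, 0], [0, 0, 0, 0, 0, 0, 0]])

```text
t: 23.15
tool_pos: [0.5457, -0.1975, 0.1284]
tool_rot: [0.174, -0.026, 0.984, 0.004]
wrist_force: [-8.5, 2.4, 11.6]
opening: -0.0002
```

Request:
play_rows(motion=[[-0.0014, 0, 0.0037, 0, 0, 0, 0], [-0.007, 0, 0.019, 0, 0, 0, 0], [-0.014, 0, 0.038, 0, 0, 0, 0], [-0.014, 0, 0.038, 0, 0, 0, 0], [-0.04, 0, 0.02, 0, 0, 0, 0], [-0.04, 0, 0.02, 0, 0, 0, 0], [-0.04, 0, 0.02, 0, 0, 0, 0], [-0.03, 0, 0, 0, 0, 0, 0], [0, 0, 0, 0, 0, 0, 0], [0, 0, 0, 0, 0, 0, 0]])

```text
t: 24.15
tool_pos: [0.3593, -0.1977, 0.2859]
tool_rot: [0.174, -0.025, 0.984, 0.004]
wrist_force: [0.0, 0.3, -0.2]
opening: -0.0003
```

```bash
python3 - <<'E'
from h import *
for n in('side','top'):
    im=arm.get_image(n);save(im,n+'8.png')
    now=cv2.imread(f'pics/{n}8.png').astype(float)
    d=np.abs(now-cv2.imread(f'pics/{n}7.png')).mean(2)
    print(n,'module crop diff vs after press',(d[235:310,320:370] if n=='side' else d[165:240,355:405]).mean().round(2))
    for t in('module','supply','driver','stopper','jar','roll','clamp'):
        s=arm.silhouettes(t,im);print(t,[(round(q['conf'],2),q['bbox']) for q in s[:1]],end=' ')
    print()
f=lambda p,x,y,w,h,s:cv2.convertScaleAbs(cv2.resize(cv2.imread(p)[y:y+h,x:x+w],None,fx=s,fy=s,interpolation=cv2.INTER_CUBIC),alpha=1.3)
cv2.imwrite('pics/g8.png',np.hstack([f('pics/side8.png',100,80,300,280,1.3),f('pics/top8.png',100,80,300,280,1.3)]))
E
```

```text
side module crop diff vs after press 8.96
module [(0.77, [342.5, 255.4, 28.3, 39.6])] supply [(0.31, [280.1, 330.1, 31.1, 29.7])] driver [(0.5, [179.5, 289.5, 12.5, 6.5])] stopper [] jar [(0.77, [296.3, 137.2, 22.8, 32.5])] roll [(0.67, [268.6, 104.5, 6.8, 23.9])] clamp [(0.62, [279.4, 328.6, 31.3, 28.3])] 
top module crop diff vs after press 2.46
module [(0.36, [193.4, 186.5, 27.1, 29.8])] supply [(0.59, [193.5, 186.8, 26.6, 28.8])] driver [(0.83, [272.9, 235.5, 19.3, 81.6])] stopper [(0.44, [210.7, 260.9, 17.5, 15.1])] jar [(0.82, [233.8, 85.3, 19.9, 25.7])] roll [(0.77, [145.9, 88.3, 52.4, 59.0])] clamp [(0.43, [371.3, 252.6, 8.4, 33.5])]
```

View pics/g8.png

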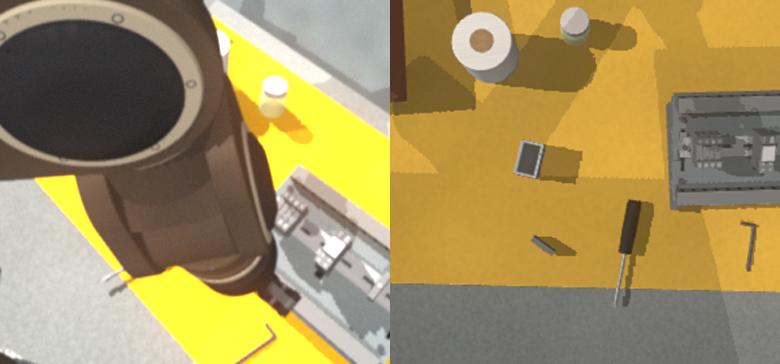

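```bash
python3 -c "
from station import arm
print(arm.job_done())"
```

```text
the job is handed in; nothing more can be done
None
```

The relay module is on the rail, hooked at the lip and lying flat. I handed the job in at about 24 s with the arm clear of the panel. I never observed the clip snap directly; I infer it from the checks below.

**What I did**
- **Grip and touch:** I gripped the module across its width and felt the rail top with about 8 N.
- **Hook:** I pulled the lip under the upper edge with the module still tilted. A lift test was resisted with about 9 N, so it was hooked.
- **Tilt down:** I tilted the module about 10° in the grip and let go. I then pressed the foot end with closed fingers, following the arc down. The press reached about 24 N against a hard stop.

**Last checks**
- **Flatness by touch:** The foot flat and the raised cover were 6.0 mm apart square to the plate, which is the module's own step. That puts the module flat to about 0.01 rad.
- **Camera fit:** It gave a tilt of -0.012 rad and a yaw of 0.007 rad. Its tilt reading alone was weak, because a tilt of 0.1 rad fitted almost as well.
- **Other things:** In the final top picture the supply, driver, stopper, jar, roll and clamp look where they were at the start.

**What did not agree**
- **No snap seen:** The force read near zero where I expected the clip to resist, so it must have gone in between readings.
- **Height:** The touched foot height was about 1.5 mm below the expected 44 mm, while the camera fit put the module about 1.7 mm too high. I put both down to the 2 mm calibration.
- **Image comparison:** The side picture near the module changed more than the top one between the last two looks (9.0 against 2.5 grey levels). I took this to be the arm and its shadow, but did not prove it.

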